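# Feed a pump roller from the sloped rack to the vee rest

## Robot

A 6-joint arm with a two-finger parallel gripper is mounted at the origin on the work surface. World frame = base frame: x ahead of the robot, y to its left, z up, the work surface at z = 0. Lengths are in m, angles in rad, forces in N, time in s.
With the tool pointing down it reaches from about 0.3 to 0.75 m from the base axis. Payload 8.5 kg.
Tool frame: the origin (TCP) lies midway between the tips of the shut fingers; the grasp point (between the pads) lies 19 mm behind it; z points along the fingers, y is the line along which they close (so a half turn about z gives the same grasp; the last joint's range is limited). The gripper opens to 88 mm and grips with 3 to 60 N. Pads are 18 mm wide; open, the fingers measure 123 mm over their backs; the gripper's body (75 mm by 187 mm) begins 45 mm behind the grasp point.
Start: joints at [1.079, 0.381, 1.297, -0, 1.464, -0.215], TCP at [0.15, 0.529, 0.239] pointing down, gripper open.
Joint ranges: [-3.11, 3.11], [-0.89, 2.33], [0.22, 2.48], [-1.42, 4.56], [0.17, 2.85], [-2.88, 2.88]. Speed limits (rad/s): [2.39, 2.39, 3.14, 3.14, 3.14, 3.14].

## Interface

Orientations are given as a 3x3 rotation matrix whose columns are the frame's x, y, z axes.
In Python, from plant import r, eyes, workorder gives the robot as it stands. The module is installed in compiled form; this text tells all that it offers.
- The arm moves only by the tool move_arm, never from a script. Its argument "series" is one flat list of numbers, 5 for each row, row after row: the closure, from 0 (fully open) to 1 (shut), then the shift along the tool's x, y, z in mm, then the turn about the tool's z in degrees. A call has 1 to 12 rows; each row is the pose to reach, as a shift and turn from the pose commanded when the call began, along the tool's axes at that moment; what a row does not reach only later rows make up. A row lasts 1/8 s, in which the tool goes at most 62.5 mm and 10.7 degrees, less where a joint would pass 70% of its speed; a pose out of reach is approached as far as the arm can. A call with a gripper value outside its range is refused whole. The fingers move at their own pace and stop on an object; the grip force is fixed at half the most. Time passes only in rows, so rows that repeat a pose let the fingers close. It gives the time, the measured TCP pose, the force, the opening and the grip force at its end, in the units of the state.
- r.sense(): the state, without advancing time (a new reading comes with each control period).
- eyes.capture(name): name is "scene" or "top" or "wrist"; returns (picture, depth): 420x560x3 uint8, red, green, blue; 420x560 float32, m along the optical axis (not along the pixel's ray), 0 where there is no reading.
- eyes.camera_params(name): a dict with "fx", "fy", "cx", "cy" (pixels), "camera_from_world" (4x4, takes a point from world to camera coordinates). Camera axes: x right, y down, z forward; pixel columns grow to the right and rows downward; lengths in m; the calibration is good to about 2 mm. A picture is of the moment at which its call begins: read the wrist's pose just before it. camera_params takes no time and is no camera call; for the wrist camera it gives the pose at the moment of the call.
- workorder.finish_job(): hands the job in; it is judged then, once.
The state is a dict: "time_s": time; "qpos": joint angles; "joint_vel": joint speeds; "joint_torque": joint torques, N m; "tcp_pos": TCP position; "tcp_rot": TCP orientation; "contact_force": force on the tool from outside, world axes, zero at the start; "ft_torque": the same for the moment, N m; "opening": finger opening in m; "gripper_force": force on a finger pad.
Only numpy, scipy, OpenCV 4.12 (cv2) and the standard library are available. Lean on these libraries where they do the work, as an engineer would, in place of code of your own. Each camera call takes 0.05 s, during which the arm holds its last target. There are 200 camera calls.

## Task

At the pump test bench, take the lowest steel roller, the one lying against the stop of the sloped feed rack, and lay it down gently, without dropping it, in the groove of the small vee rest (not the larger one). Let the next roller in the rack roll down to the stop by itself.

Things in the scene. Friction and masses are not known exactly. Their poses are not given: they have to be found in the camera images.
- roller_end: The roller to take: steel cylinder, diameter 30 mm, length 50 mm, about 0.25 kg, lying level across the low end of the sloped rack, against its stop. Origin at its centre, y along its axis (x, z turn as it rolls). The next roller touches its uphill side, but both flat ends are free, 40 mm clear: pinch it by these ends from straight above.
- roller_next: The identical roller just uphill, touching it. Origin at its centre, y along its axis. When the end roller is lifted away it rolls 30 mm down to the stop by itself; two more behind it follow.
- stop_seat (a point): Centre of a roller resting at the stop, 85 mm above the table. z up, y level along the rollers' axes; the rack (fixed, foot 90 mm wide, 12 mm high) climbs 12 degrees along +x. Here bed and stop are 34 mm wide; stop top 11 mm above this point. Side guides, 64 mm over all, begin 30 mm uphill, tops 3 mm above the rollers' axes. Rack and vee rest may swap sides.
- vee_seat (a point): Centre of a 30 mm roller resting in the small vee rest, 66 mm above the table. z up, y level along the groove. Fixed steel stand: two 45 degree plates form a V 45 mm wide at the mouth (level with this point), 30 mm long along y, so rollers overhang 10 mm at each end. Foot 61 x 45 mm, 10 mm high. A like rest, nearly twice as large, stands 150 mm behind: not that one.

How it is judged:
At the end, for the whole second after the job is handed in: The roller taken from the end lies at rest in the groove of the small vee rest, its centre within 12 mm of the seat point and its axis within 11 degrees of the groove; the next roller lies at rest against the stop of the rack, within 12 mm of that seat point and 11 degrees of square (distance between roller_end and vee_seat below 0.012 m and angle between the y axis of roller_end and the y axis of vee_seat, either way round below 0.2 rad and linear speed of each of roller_end, roller_next below 0.02 m/s and distance between roller_next and stop_seat below 0.012 m and angle between the y axis of roller_next and the y axis of stop_seat, either way round below 0.2 rad); the robot touches nothing.
It fails at once if the end roller is dropped (falls free of the fingers faster than 0.6 m/s, about 18 mm of fall) (linear speed of roller_end above 0.6 m/s and contact force between roller_end and the fingers below 0.1 N).
It also fails if it takes over 38 s, if anything falls off the work surface, if the arm or the gripper's body presses on something with over 40 N, if the wrist force passes 120 N, or if a joint passes its speed limit or range.

## Working session

There is one attempt and no reset: what is moved stays moved. The work goes in short steps, Python scripts to look and compute and a tool call to move; the robot and the scene stay as the last step left them, time stands still between calls to the robot, and variables do not carry over. Pictures are saved under pics/ and viewed, at most 10 in all, crops included, and the job is handed in when it is done.

Besides the shell and the picture viewer there is one more tool, called as a command line: name --argument value ..., lists and objects as JSON in quotes. move_arm: Moves the arm, as the interface text tells. Its arguments: {"type":"object","properties":{"series":{"type":"array"}},"required":["series"]}

```bash
mkdir -p pics; cat >h.py <<'E'
import numpy as np,cv2
from plant import r,eyes,workorder
def cap(n,f=None):
    p=eyes.camera_params(n); im,d=eyes.capture(n)
    if f: cv2.imwrite('pics/'+f,im[:,:,::-1])
    v,u=np.indices(d.shape); T=np.linalg.inv(p['camera_from_world'])
    c=np.stack([(u-p['cx'])/p['fx']*d,(v-p['cy'])/p['fy']*d,d],-1)
    w=c@T[:3,:3].T+T[:3,3]; w[d==0]=np.nan
    return im,d,w,p
E
python3 - <<'E'
from h import *
s=r.sense();print(s['time_s'],s['tcp_pos'],s['tcp_rot'])
for n in('scene','top'):
    im,d,w,p=cap(n,n+'0.png');np.save(n+'.npy',w)
    print(n,np.linalg.inv(p['camera_from_world'])[:3,3],p['fx'])
E
```

```text
0.0 [0.15016769 0.52880929 0.23816337] [[-9.61926203e-01  2.73308534e-01 -6.51611881e-04]
 [ 2.73309156e-01  9.61925462e-01 -1.22910493e-03]
 [ 2.90877192e-04 -1.36039973e-03 -9.99999032e-01]]
scene [0.9570661  0.16600524 0.86514431] 541.7068337488525
top [0.41155872 0.00255688 0.82656589] 445.5622810644552
```

View pics/scene0.png

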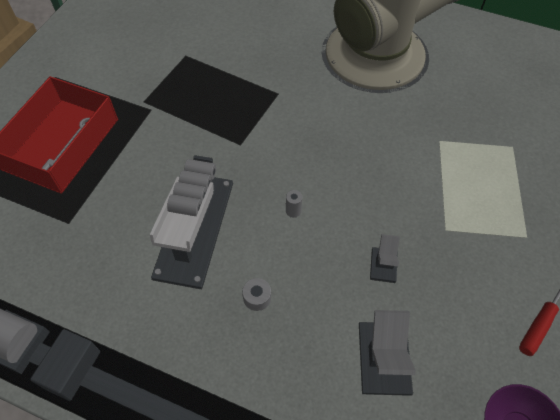

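View pics/top0.png

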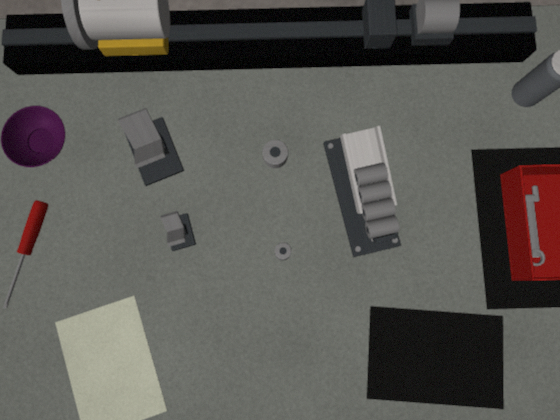

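The rack is at top-view (370,195), with the end roller at about (381,226). The small vee is at (176,230), and the large one at (145,140).

```bash
python3 - <<'E'
from h import *
w=np.load('top.npy');im=cv2.imread('pics/top0.png')
def crop(y0,y1,x0,x1,k):
    a=cv2.resize(im[y0:y1,x0:x1],None,fx=k,fy=k,interpolation=cv2.INTER_CUBIC);return cv2.convertScaleAbs(a,alpha=1.6)
a=crop(115,265,315,415,4);b=crop(200,260,150,210,6)
c=np.zeros((600,800,3),np.uint8);c[:,:400]=a;c[:360,420:780]=b;cv2.imwrite('pics/c.png',c)
np.set_printoptions(precision=0,suppress=True,linewidth=250)
print((w[176:246:3,350:404:3,2]*1000))
print((w[208:254:2,158:200:2,2]*1000))
E
```

```text
[[ 94. 108. 106. 119. 118. 116. 117. 117. 117. 116. 116. 113. 112. 105.   1.  -0.  -1.  -0.]
 [ 83. 108. 101. 118. 116. 114. 115. 114. 111. 112. 111. 105. 103. 104.  -3.  -1.   1.  -1.]
 [ 11. 105. 103. 112. 112. 110. 109. 106.  98. 104. 106. 106. 108. 110. 101.  -2.  -0.   0.]
 [ 12.  97. 105. 104. 102. 106. 107. 110. 109. 109. 110. 111. 110. 112. 100.  -0.  -0.  -0.]
 [ 11.  91. 103. 103. 107. 111. 113. 111. 113. 113. 114. 112. 112. 112.  98.   1.   3.  -2.]
 [ 10.  83. 103.  99. 112. 114. 112. 111. 112. 114. 113. 113. 110. 110. 100.   0.  -2.  -1.]
 [ 11.  14. 103. 101. 112. 111. 110. 110. 112. 110. 108. 108. 108. 107.  99.  -1.   1.  -0.]
 [  9.  11.  96. 102. 107. 109. 110. 109. 106. 106. 104. 104.  98.  95.  95.  96.   0.  -1.]
 [ 14.  11.  92.  98. 104. 106. 105. 103. 100.  98.  98. 102. 103. 104. 105.  95.  -1.   3.]
 [ 13.  13.  84.  97.  77. 100. 101. 101. 103. 102. 103. 103. 106. 106. 104.  95.  -0.   0.]
 [ 13.  12.  72.  97.  92. 103. 101. 105. 107. 106. 107. 106. 103. 104. 106. 104.   0.   1.]
 [ 13.  10.  10.  94.  94. 104. 104. 106. 106. 107. 104. 103. 104. 103. 105. 
[... 2434 characters left out ...]
an]
 [-4.  0. -1. -1. -2. 59. 62. 62. 62. 63. 65. 68. 68. 64. 10.  9.  9.  8.  8.  0.  1.]
 [ 0. -1.  1.  1.  1. 63. 65. 64. 66. 65. 68. 65. 65. 64. 10. 10.  9. 10. 11. -0. -1.]
 [-1.  1.  1. -2. -1. 67. 68. 66. 64. 63. 64. 60.  7. 10.  8. 10. 11. 11. 12. -0.  2.]
 [-0. -1. -2.  1. -0. 64. 63. 61. 61.  9. 10.  8. 10. 13.  9. 10. 11. 11.  5. -2.  2.]
 [ 1. -1. -2. -1.  2. nan -1.  8. 12. 11. 10. 11. 11. 11.  6. -1. -1.  2. -0.  2.  2.]
 [-1. -0.  0. -2. -2.  0. -1. 10. 11.  9.  7.  5.  0. -0.  2.  0.  0.  1. -1.  1.  0.]
 [-1. -0.  1.  1.  0.  1.  1.  3.  5.  1. -1.  3. -1. -2. -4.  0. -0. -1.  2. -3. -2.]
 [ 1. -0. -1. -1.  0.  1. -2.  1. -2. -0.  2.  0. -0. -3.  1.  1. -1.  0.  2. -3. -0.]]
```

View pics/c.png

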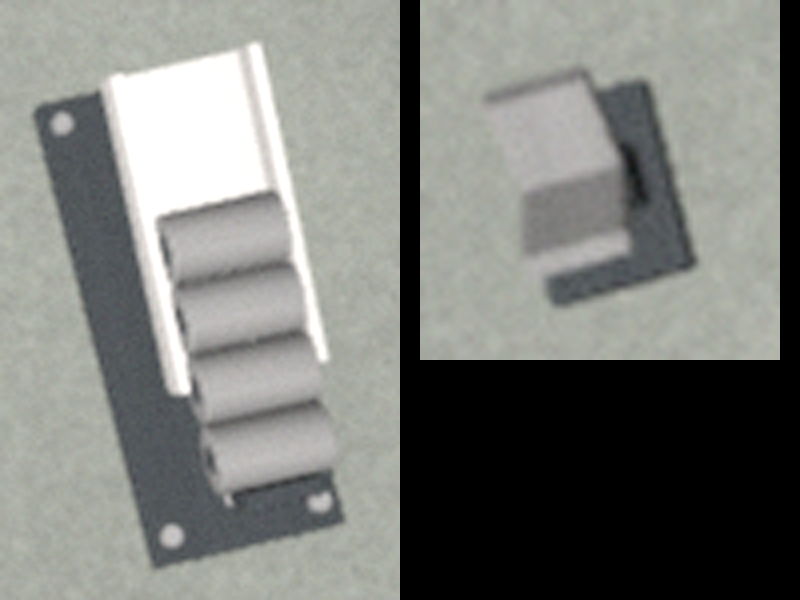

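```bash
cat >fit.py <<'E'
from h import *
from scipy.optimize import least_squares
def rack(w,rg,g):  # g: guess x,y,yaw ; yaw: rack uphill direction
    P=w[rg].reshape(-1,3);P=P[np.isfinite(P[:,2])]
    def loc(p):
        c,s=np.cos(p[2]),np.sin(p[2]);d=P-[p[0],p[1],.085+p[3]]
        return d[:,0]*c+d[:,1]*s,-d[:,0]*s+d[:,1]*c,d[:,2]
    t=np.radians(12)
    def sel(p):
        X,Y,Z=loc(p);u=X*np.cos(t)+Z*np.sin(t);n=-X*np.sin(t)+Z*np.cos(t)
        return (abs(Y)<.024)&(u>-.010)&(u<.105)&(n>.003)
    def res(p,m):
        X,Y,Z=[a[m] for a in loc(p)];u=X*np.cos(t)+Z*np.sin(t);n=-X*np.sin(t)+Z*np.cos(t)
        k=np.clip(np.round(u/.03),0,3)*.03
        return np.hypot(u-k,n)-.015
    p=np.array([*g,0.])
    for i in range(6):
        m=sel(p);p=least_squares(res,p,args=(m,),loss='soft_l1',f_scale=.002).x
        X,Y,Z=loc(p);u=X*np.cos(t)+Z*np.sin(t);n=-X*np.sin(t)+Z*np.cos(t)
        e=(n>.009)&(abs(Y)<.04)&(u>-.01)&(u<.012)
        lo,hi=np.percentile(Y[e],[2,98]);c=(lo+hi)/2
        p[0]-=np.sin(p[2])*c;p[1]+=np.cos(p[2])*c
    print('rack',p,'deg',np.degrees(p[2]),'len',hi-lo,'n',m.sum(),'rms',np.std(res(p,m)))
    return p
def vee(w,rg,g): # yaw: groove direction
    P=w[rg].reshape(-1,3);P=P[np.isfinite(P[:,2])]
    def loc(p):
        c,s=np.cos(p[2]),np.sin(p[2]);d=P-[p[0],p[1],.0448+p[3]]
        return d[:,0]*c+d[:,1]*s,-d[:,0]*s+d[:,1]*c,d[:,2]  # along, across, up
    p=np.array([*g,0.])
    for i in range(6):
        a,b,z=loc(p);m=(abs(a)<.014)&(abs(b)<.020)&(abs(z-abs(b))<.01)
        f=lambda p:(lambda a,b,z:(z-abs(b))[m]*.707)(*loc(p))
        p=least_squares(f,p,loss='soft_l1',f_scale=.002).x
        a,b,z=loc(p);e=(abs(b)<.022)&(abs(z-abs(b))<.006)&(abs(a)<.03)
        lo,hi=np.percentile(a[e],[1.5,98.5]);c=(lo+hi)/2
        p[0]+=np.cos(p[2])*c;p[1]+=np.sin(p[2])*c
    print('vee',p,'deg',np.degrees(p[2]),'len',hi-lo,'n',m.sum(),'rms',np.std(f(p)))
    return p
E
python3 - <<'E'
from fit import *
w=np.load('top.npy')
i=lambda v,u:np.nanmedian(w[v-1:v+2,u-1:u+2].reshape(-1,3),0)
print(i(226,381),i(229,178),i(180,372))
d=i(180,372)-i(226,381)
rack(w,np.s_[115:265,315:415],(*i(226,381)[:2],np.arctan2(d[1],d[0])))
# groove direction in image from crop: right & slightly up
g=i(229,179)-i(231,171);print(np.degrees(np.arctan2(g[1],g[0])))
vee(w,np.s_[195:260,150:205],(*i(229,177)[:2],np.radians(-78)))
E
```

```text
[ 0.4949607  -0.1743185   0.09927409] [0.50554871 0.16987051 0.04669049] [ 0.5698986  -0.1622048   0.11084009]Traceback (most recent call last):
  File "<stdin>", line 6, in <module>
  File "fit.py", line 21, in rack
    lo,hi=np.percentile(Y[e],[2,98]);c=(lo+hi)/2
          ~~~~~~~~~~~~~^^^^^^^^^^^^^
    return _quantile_unchecked(
        a, q, axis, out, overwrite_input, method, keepdims, weights)
    return _ureduce(a,
                    func=_quantile_ureduce_func,
    ...<5 lines>...
                    overwrite_input=overwrite_input,
                    method=method)
    r = func(a, **kwargs)
    result = _quantile(arr,
                       quantiles=q,
    ...<2 lines>...
                       out=out,
                       weights=wgt)
    slices_having_nans = np.isnan(arr[-1, ...])
                                  ~~~^^^^^^^^^
IndexError: index -1 is out of bounds for axis 0 with size 0
```

```bash
sed -i "s/p=least_squares(res,p,args=(m,),/p=least_squares(res,p,args=(m,),bounds=(p0-B,p0+B),/; s/p=least_squares(f,p,/p=least_squares(f,p,bounds=(p0-B,p0+B),/; s/    p=np.array(\[\*g,0.\])/    p=np.array([*g,0.]);p0=p.copy();B=np.array([.02,.02,.25,.005])/" fit.py
sed -i "s/        p\[0\]-=.*/&;p=np.clip(p,p0-B*.99,p0+B*.99)/;s/        p\[0\]+=.*/&;p=np.clip(p,p0-B*.99,p0+B*.99)/" fit.py
python3 - <<'E'
from fit import *
w=np.load('top.npy')
rack(w,np.s_[115:265,315:415],(.494,-.177,np.radians(11)))
vee(w,np.s_[195:260,150:205],(.505,.172,np.radians(-78)))
E
```

```text
rack [ 4.96660167e-01 -1.79380244e-01  2.02046694e-01 -4.02905221e-04] deg 11.576422815059665 len 0.04861103028305104 n 1954 rms 0.0011006425158654376
vee [ 5.06422148e-01  1.74834081e-01 -1.30631597e+00  2.21288696e-05] deg -74.84639198480379 len 0.029167999015738258 n 369 rms 0.0009237661274621031
```

move_arm --series '[0,-15,-17,0,-2,0,-50,-56,0,-5,0,-90,-100,0,-8,0,-130,-145,0,-11,0,-170,-189,0,-14,0,-210,-234,0,-17,0,-250,-278,0,-20,0,-290,-323,0,-22,0,-330,-367,0,-24,0,-370,-412,0,-26,0,-410,-456,0,-27,0,-440,-490,0,-27.5]'

```text
time_s: 1.6
tcp_pos: [0.4402, -0.0648, 0.2385]
tcp_rot: [[-0.98, -0.201, -0.0], [-0.201, 0.98, 0.0], [0.0, 0.0, -1.0]]
contact_force: [-0.8, 0.0, 0.1]
opening: 0.0882
gripper_force: 0.0
```

```bash
cat >>h.py <<'E'
def rel(x,y,z,ax):  # shift in tool axes (mm) and turn (deg) to bring TCP to x,y,z with closing line at ax deg
    s=r.sense();R=s['tcp_rot'];d=R.T@(np.array([x,y,z])-s['tcp_pos'])*1000
    a=np.degrees(np.arctan2(R[1,1],R[0,1]));t=(ax-a+90)%180-90
    print('t',s['time_s'],'tcp',s['tcp_pos'].round(4),'shift',d.round(1),'turn',round(-t,2),'yaw',a.round(2),'F',s['contact_force'].round(1),'open',s['opening'],s['gripper_force'],'q',np.round(s['qpos'],2))
E
python3 -c "
from h import *
rel(.4967,-.1794,.16,101.6)"
```

```text
t 1.6 tcp [ 0.4402 -0.0648  0.2385] shift [ -32.4 -123.6   78.5] turn -0.02 yaw 101.58 F [-0.8  0.   0.1] open 0.08820790875332193 0.0 q [-0.41  0.2   1.57 -0.    1.38 -2.19]
```

move_arm --series '[0,-8,-30,10,0,0,-18,-70,30,0,0,-26,-100,50,0,0,-32,-123,68,0,0,-32,-123,76,0,0,-32,-123,76,0,0,-32,-123,76,0]'

```text
time_s: 2.48
tcp_pos: [0.4957, -0.1758, 0.1635]
tcp_rot: [[-0.979, -0.203, 0.001], [-0.203, 0.979, -0.0], [-0.001, -0.001, -1.0]]
contact_force: [0.5, 0.0, 0.3]
opening: 0.0883
gripper_force: 0.0
```

```bash
python3 -c "
from fit import *
rel(.4967,-.1794,.066,101.6)
im,d,w,p=cap('wrist','w1.png');np.save('w1.npy',w)
ok=np.s_[:,:]
rack(w,ok,(.4967,-.1794,.202))
"
```

```text
t 2.475 tcp [ 0.4957 -0.1758  0.1635] shift [-0.1 -3.6 97.5] turn 0.09 yaw 101.69 F [0.5 0.  0.3] open 0.08830315951226998 0.0 q [-0.57  0.41  1.49  0.    1.24 -2.34]
rack [ 0.47825795 -0.1596     -0.0455      0.00495   ] deg -2.606957967845245 len 0.012450622603820564 n 22464 rms 0.06377060783618198
```

View pics/w1.png

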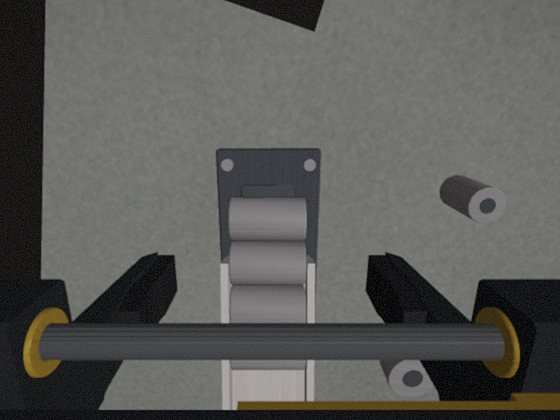

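End roller at (268,219) and the next at (268,262), square to the view. The fingertips are about symmetric at u≈150–175 and 367–400. I'll refit using only the roller region.

```bash
python3 -c "
from fit import *
w=np.load('w1.npy')
for v in (205,219,240,262):print(w[v,268])
rack(w,np.s_[185:318,215:320],(.4967,-.1794,.202))
"
```

```text
[ 0.48364503 -0.1795617   0.09396696]
[ 0.49100489 -0.17799488  0.09989606]
[ 0.50702004 -0.17474926  0.09484815]
[ 0.51788051 -0.17242437  0.10500391]
rack [ 0.49571337 -0.17733937  0.20732362  0.00050523] deg 11.878768613188258 len 0.04770620362741505 n 8118 rms 0.0005949284184976921
```

move_arm --series '[0,0,-1,8,0,0,0,-2,25,0,0,0,-2,45,0,0,0,-2,62,0,0,0,-2,77,0,0,0,-2,89,0,0,0,-2,97,0,0,0,-2,97,0,0,0,-2,97,0]'

```text
time_s: 3.65
tcp_pos: [0.4964, -0.1786, 0.0662]
tcp_rot: [[-0.979, -0.202, 0.001], [-0.202, 0.979, -0.0], [-0.001, -0.001, -1.0]]
contact_force: [0.2, 0.1, -0.4]
opening: 0.0884
gripper_force: 0.0
```

```bash
python3 -c "
from h import *
rel(.4960,-.178,.066,101.7)"
```

```text
t 3.65 tcp [ 0.4964 -0.1786  0.0662] shift [0.3 0.7 0.2] turn -0.06 yaw 101.64 F [ 0.2  0.1 -0.4] open 0.08840645619476888 0.0 q [-0.57  0.54  1.6   0.    1.   -2.34]
```

move_arm --series '[0.2,0,0,0,0,0.35,0,0,0,0,0.45,0,0,0,0,1,0,0,0,0,1,0,0,0,0,1,0,0,0,0,1,0,0,0,0,1,0,0,0,0]'

```text
time_s: 4.65
tcp_pos: [0.4962, -0.1785, 0.0658]
tcp_rot: [[-0.979, -0.202, -0.0], [-0.202, 0.979, -0.0], [0.0, 0.0, -1.0]]
contact_force: [0.3, 0.5, 1.4]
opening: 0.0495
gripper_force: 30.0
```

move_arm --series '[1,0,0,-4,0,1,0,0,-10,0,1,0,0,-18,0,1,0,0,-28,0,1,0,0,-40,0,1,0,0,-55,0,1,0,0,-72,0,1,0,0,-90,0,1,0,0,-100,0,1,0,0,-104,0,1,0,0,-104,0]'

```text
time_s: 6.02
tcp_pos: [0.4961, -0.1784, 0.1696]
tcp_rot: [[-0.979, -0.202, -0.0], [-0.202, 0.979, 0.0], [0.0, 0.0, -1.0]]
contact_force: [-0.0, 0.8, -3.5]
opening: 0.0496
gripper_force: 30.0
```

```bash
python3 -c "
from fit import *
rel(.5064,.1748,.16,105.15)
im,d,w,p=cap('wrist','w2.png')
im,d,w,p=cap('scene','s2.png')
a=cv2.imread('pics/w2.png');b=cv2.imread('pics/s2.png')
c=np.zeros((600,560,3),np.uint8);c[:280]=a[100:380];c[280:]=cv2.resize(b[100:260,120:400],None,fx=2,fy=2)
cv2.imwrite('pics/c2.png',c)"
```

```text
t 6.025 tcp [ 0.4961 -0.1784  0.1696] shift [-81.3 343.9   9.7] turn -3.51 yaw 101.64 F [-0.   0.8 -3.5] open 0.0496488212565146 29.998754896223545 q [-0.57  0.4   1.47  0.    1.26 -2.34]
```

View pics/c2.png

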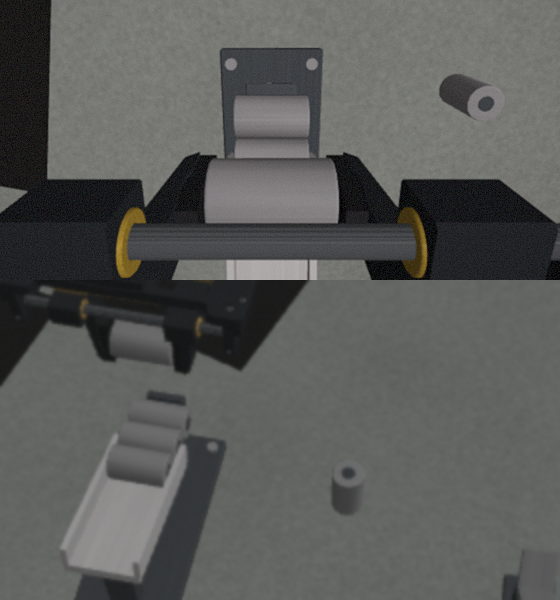

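Roller held; the next one has rolled down to the stop (wrist crop (270,115)). I'll stop just behind the vee for a close look.

move_arm --series '[1,-4,10,-3,0,1,-14,33,-10,-0.5,1,-28,66,-18,-1,1,-44,104,-20,-1.5,1,-60,142,-20,-2,1,-76,180,-20,-2.5,1,-92,218,-20,-3,1,-108,256,-20,-3.5,1,-122,290,-20,-3.5,1,-133,316,-20,-3.5,1,-139,329,-20,-3.5,1,-140,332,-20,-3.5]'

```text
time_s: 7.62
tcp_pos: [0.5662, 0.1754, 0.1895]
tcp_rot: [[-0.965, -0.262, -0.0], [-0.262, 0.965, -0.0], [0.0, -0.0, -1.0]]
contact_force: [0.7, -0.5, -3.9]
opening: 0.0499
gripper_force: 30.0
```

move_arm --series '[1,0,0,0,0,1,0,0,0,0]'

```text
time_s: 7.88
tcp_pos: [0.5663, 0.1741, 0.1898]
tcp_rot: [[-0.966, -0.26, -0.0], [-0.26, 0.966, -0.0], [0.0, -0.0, -1.0]]
contact_force: [-0.1, 0.5, -3.4]
opening: 0.0495
gripper_force: 30.0
```

```bash
python3 -c "
from fit import *
rel(.5064,.1748,.1,105.15)
im,d,w,p=cap('wrist','w3.png');np.save('w3.npy',w)
h=p['camera_from_world']@[.5064,.1748,.0448,1];print(h[0]/h[2]*p['fx']+p['cx'],h[1]/h[2]*p['fy']+p['cy'])"
```

```text
t 7.875 tcp [0.5663 0.1741 0.1898] shift [57.6 16.3 89.8] turn -0.07 yaw 105.08 F [-0.1  0.5 -3.4] open 0.049512358113818725 29.99889657832682 q [ 0.1   0.49  1.26 -0.    1.39 -1.74]
290.1274145444482 126.0218283278823
```

View pics/w3.png

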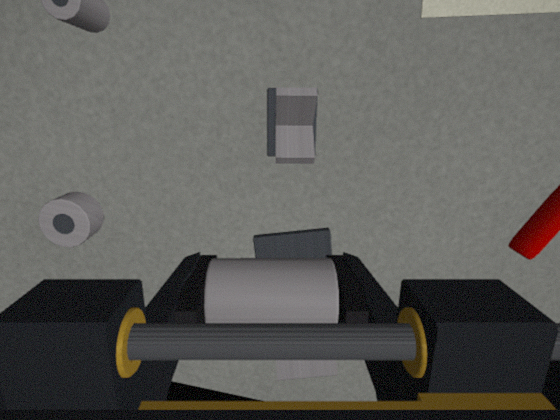

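The vee is at (295,125), groove across the view, unobstructed.

```bash
python3 -c "
from fit import *
w=np.load('w3.npy')
p=vee(w,np.s_[75:175,258:330],(.5064,.1748,-1.306))
rel(p[0],p[1],.0660-.0192,np.degrees(p[2])+180)"
```

```text
vee [ 5.05067291e-01  1.77633364e-01 -1.31492762e+00  1.06331208e-03] deg -75.33980308965796 len 0.02920321718420127 n 1927 rms 0.0005215397535868032
t 7.925 tcp [0.5663 0.1741 0.1898] shift [ 58.3  19.3 143. ] turn 0.42 yaw 105.08 F [-0.6  0.4 -2.7] open 0.04956476886181171 29.998821644112468 q [ 0.1   0.49  1.26 -0.    1.39 -1.74]
```

move_arm --series '[1,8,3,0,0,1,24,8,5,0,1,42,14,15,0,1,54,17,30,0,1,58,18.5,50,0.3,1,58,18.5,72,0.3,1,58,18.5,94,0.3,1,58,18.5,112,0.3,1,58,18.5,126,0.3,1,58,18.5,134,0.3,1,58,18.5,137,0.3,1,58,18.5,137,0.3]'

```text
time_s: 9.43
tcp_pos: [0.5057, 0.1776, 0.053]
tcp_rot: [[-0.967, -0.256, 0.0], [-0.256, 0.967, 0.0], [-0.0, -0.0, -1.0]]
contact_force: [-0.4, 0.1, -3.4]
opening: 0.0497
gripper_force: 30.0
```

```bash
python3 -c "
from h import *
rel(.5055,.177,.0660-.0192,104.8)"
```

```text
t 9.425 tcp [0.5057 0.1776 0.053 ] shift [ 0.3 -0.5  6.2] turn 0.04 yaw 104.84 F [-0.4  0.1 -3.4] open 0.04968489243947714 29.998840363696218 q [ 0.12  0.57  1.59 -0.    0.98 -1.71]
```

move_arm --series '[1,0,0,1.5,0,1,0,0,3,0,1,0,0,4,0,1,0,0,5,0,1,0,0,5,0]'

```text
time_s: 10.05
tcp_pos: [0.5055, 0.1776, 0.0477]
tcp_rot: [[-0.967, -0.256, -0.0], [-0.256, 0.967, -0.0], [0.0, 0.0, -1.0]]
contact_force: [-0.5, 1.0, -2.6]
opening: 0.0498
gripper_force: 30.0
```

move_arm --series '[1,0,0,0.5,0,1,0,0,1,0,1,0,0,1.5,0,1,0,0,1.5,0]'

```text
time_s: 10.55
tcp_pos: [0.5055, 0.1776, 0.047]
tcp_rot: [[-0.967, -0.256, 0.0], [-0.256, 0.967, -0.0], [-0.0, -0.0, -1.0]]
contact_force: [-3.4, -1.7, 6.6]
opening: 0.0499
gripper_force: 30.0
```

Contact felt: vertical force went from −3 to +7 N. Releasing.

move_arm --series '[0.4,0,0,0,0,0.3,0,0,0,0,0.1,0,0,0,0,0,0,0,0,0,0,0,0,0,0,0,0,0,0,0]'

```text
time_s: 11.3
tcp_pos: [0.5055, 0.1776, 0.0462]
tcp_rot: [[-0.967, -0.256, -0.0], [-0.256, 0.967, -0.0], [0.0, -0.0, -1.0]]
contact_force: [1.1, 0.4, -0.1]
opening: 0.0881
gripper_force: 0.0
```

move_arm --series '[0,0,0,-5,0,0,0,0,-18,0,0,0,0,-40,0,0,0,0,-70,0,0,-15,0,-100,0,0,-35,0,-130,0,0,-50,0,-145,0,0,-60,0,-150,0,0,-60,0,-150,0]'

```text
time_s: 12.42
tcp_pos: [0.5638, 0.193, 0.1972]
tcp_rot: [[-0.967, -0.256, 0.001], [-0.256, 0.967, 0.0], [-0.001, -0.0, -1.0]]
contact_force: [-0.6, -0.1, 1.2]
opening: 0.0883
gripper_force: 0.0
```

```bash
python3 -c "
from fit import *
rel(.5055,.177,.2,104.8)
a,d,w,p=cap('wrist','w4.png');np.save('w4.npy',w)
b,d,w,p=cap('top','t4.png');np.save('t4.npy',w)
c=np.zeros((600,560,3),np.uint8);c[:280]=a[40:320,:,::-1];c[280:580]=cv2.resize(b[120:270,140:420],None,fx=2,fy=2)[:,:,::-1]
cv2.imwrite('pics/c4.png',c)"
```

```text
t 12.425 tcp [0.5638 0.193  0.1972] shift [60.5 -0.6 -2.9] turn 0.05 yaw 104.85 F [-0.6 -0.1  1.2] open 0.08834714976850452 0.0 q [ 0.13  0.49  1.24 -0.    1.41 -1.7 ]
```

View pics/c4.png

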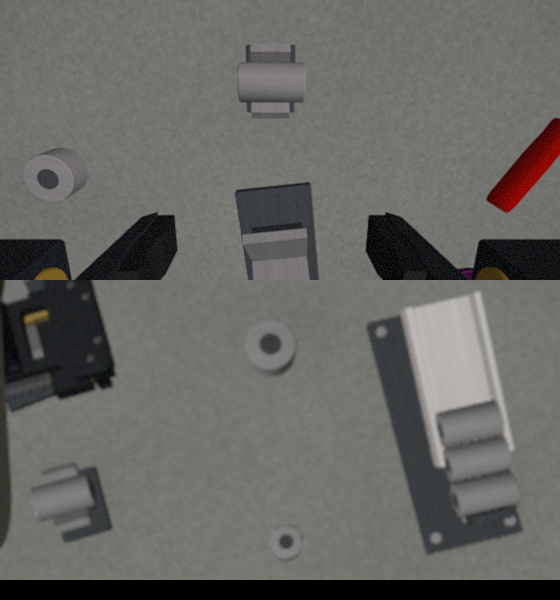

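The roller lies centred in the small vee (crop (271,82)), overhanging evenly at both ends. The remaining three rollers sit at the stop. The arm is clear, so I'm handing in.

```bash
python3 -c "
from h import *
print(workorder.finish_job())"
```

```text
the job is handed in; nothing more can be done
None
```

The end roller now lies centred in the small vee rest and the next roller has rolled down to the stop; I handed the job in at about 12.5 s with the arm clear, but the hand-in returned no verdict.

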